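# Load the sample under the ratcheted camera head

## Task

The sample carrier cannot go in while the camera head is down. By its lift knob raise the head click by click to the last tooth, stopping as soon as you feel the top stop, and let go so that the pawl holds it; then slide the carrier gently home against its end stop. Last, press the pawl's tail down and keep it down until the head has sunk by itself to the bottom of the carrier's well, let the tail go, never force anything, and leave the bottle, the screwdriver and the post foot alone.

Things in the scene. Friction and masses are not known exactly. Their poses are not given: they have to be found in the camera images.
- stand: Fixed stand: aluminium base 150 x 335 x 12 mm with a grey column (30 x 36 mm, top 202 mm above the table). Origin on the table under the axis of the vertical toothed bar, 20 mm in front of the column. Axes: +x from the bar to the column (the camera head is in front, -x), +y from the bar to the pawl's tail (the carrier's knob is on the -y side), z up.
- head (a joint): Height of the camera head in m, 0 = lowest, up positive. Its toothed bar clicks past the pawl every 12 mm on the way up; the pawl holds it on the nearest tooth below. It starts on one of the lower teeth. A top stop ends the travel 2 to 3 mm above the seat of the last tooth; its height is not given: feel for it, and never push on it with 25 N or more.
- lift_knob (a point): Centre of the lift knob: upright black round post, diameter 20 mm, 45 mm tall, on top of the toothed bar, highest part of the head (0.4 to 0.6 kg, moves with it). The bar ends 22 mm below this point, the camera body 37 mm below. Lifting at 10 mm/s takes 6 to 10 N between teeth and up to 14 N at a tooth; the slide's damping is 60 N per m/s.
- nose_tip (a point): Centre of the flat lower end of the head's nose, a vertical black cylinder of diameter 26 mm, 47 mm in front (-x) of the bar's axis, that goes down into the well; on the well's bottom it stands 28 mm above the table and joint head reads 0.006. With the pawl released the damped head sinks by itself at 4 to 9 cm/s.
- pawl (a joint): Angle of the sprung pawl in rad: 0 = tip fully in the teeth, positive = tail pressed down, tip out. The tip is clear of the teeth above about 0.15; the hard limit is 0.27. Some 1.5 to 4 N on the pad free it under load and keep it down. With the head at the bottom the released pawl may rest part way, on a tooth's slope.
- pawl_pad (a point): Centre of the upper face of the flat steel pad (26 x 28 mm) at the end of the pawl's tail, free from above. The pawl's horizontal pivot (along the stand's x) lies 76 mm from it towards the bar (-y of the stand) and 5 mm lower. Pressing the pad straight down some 12 to 18 mm frees the tip; at 20 mm it meets its limit. Do not press it with 25 N or more.
- carrier (a joint): Travel of the sample carrier in m along the stand's +y: about 0 = drawn out, growing as it is pushed in under the head; home is against a hard end stop at about 0.07 (feel for it; do not push on it with 25 N or more). Friction of the slide about 2 N; it stays where it is left.
- carrier_knob (a point): Point on the axis of the carrier's upright steel knob (diameter 20 mm), 20 mm below its flat top and 30 mm above the black carrier plate it stands on. It moves with the carrier.
- well_rim (a point): Centre of the mouth of the carrier's square aluminium sample well: outside 46 x 46 mm, inside 38 x 38 mm, 46 mm deep, rim 74 mm above the table. With the carrier home the well stands exactly under the nose. The nose clears the rim safely (by 2 to 12 mm) only with the head on its last tooth.
- cleaner: Bystander: white bottle, diameter 44 mm, 100 mm tall, origin at its foot. Leave it alone.
- driver: Bystander: screwdriver 160 mm long lying on the table. Leave it alone.
- post_foot: Bystander: a 70 mm tall steel post, diameter 13 mm, on a round foot of diameter 32 mm, origin at its foot. Leave it alone.
- block: Ratchet block clamped on the column, which carries the pawl and, on the other side of the bar, the steel top stop. Origin at the pawl's pivot, 24 mm from the bar's axis along the stand's +y, axes like the stand's. Its height on the column differs by up to 10 mm from time to time, and with it the seats of all teeth and the top stop.

How it is judged:
By the outcome, as a careful person would: the job done as asked, in the order asked, and still so for the second after the job is handed in, with the robot touching nothing.
It also fails if it takes over 67 s, if anything falls off the work surface, if the arm or the gripper's body presses on something with over 40 N, if the wrist force passes 120 N, or if a joint passes its speed limit or range.

## Robot

A 6-joint arm with a two-finger parallel gripper is mounted at the origin on the work surface. World frame = base frame: x ahead of the robot, y to its left, z up, the work surface at z = 0. Lengths are in m, angles in rad, forces in N, time in s.
With the tool pointing down it reaches from about 0.225 to 0.875 m from the base axis. Payload 3.4 kg.
Tool frame: the origin (TCP) lies midway between the tips of the shut fingers; the grasp point (between the pads) lies 19 mm behind it (manip.grasp_offset is the distance from the TCP to the grasp point, in m); x points along the fingers, y is the direction in which the jaws open and shut, and the axes are right-handed (so a half turn about x gives the same grasp; the last joint's range is limited). The gripper opens to 85 mm and grips with 20 to 120 N. Pads are 22 mm wide; open, the fingers measure 114 mm over their backs; the gripper's body (76 mm by 85 mm) begins 54 mm behind the grasp point. The pads swing forward as they close: fully open they stand 13 mm farther back than shut.
Start: joints at [-1.44, 0.276, 1.505, -0, 1.361, -0.121], TCP at [0.143, -0.557, 0.2] pointing down, gripper open.
Joint ranges: [-2.89, 2.89], [-0.75, 2.08], [0.22, 2.7], [-1.18, 4.32], [0.11, 2.71], [-2.7, 2.7]. Speed limits (rad/s): [2.57, 2.57, 3.14, 3.14, 3.14, 3.14].

## Interface

Orientations are given as a unit quaternion [w, x, y, z].
In Python, from rig import manip gives the robot as it stands.
- The arm moves only by the shell command python3 -m creep 'ROWS' [OPENING] [FORCE]. ROWS is a JSON object of lists of equal length, an entry for each row: "delta_pos": the shift along the tool's x, y, z in cm, a list of three; "dr": the turn, a rotation vector about the tool's x, y, z in rad, a list of three. In form: {"delta_pos": [[dx, dy, dz], ...], "dr": [[rx, ry, rz], ...]}. A call has 1 to 10 rows; each row is the pose to reach, as a shift and turn from the pose commanded when the call began, along the tool's axes at that moment; what a row does not reach only later rows make up. A row lasts 1/10 s, in which the tool goes at most 50 mm and 8.59 degrees, less where a joint would pass 70% of its speed; a pose out of reach is approached as far as the arm can. A call with a gripper value outside its range is refused whole. OPENING is the opening, from -1 (shut) to 1 (fully open), set as the call begins (- or left out, the last holds). The fingers move at their own pace and stop on an object; FORCE is the grip in N (left out, the last holds). Time passes only in rows, so rows that repeat a pose let the fingers close. It gives the time, the measured TCP pose, the force and the opening at its end, in the units of the state.
- manip.get_state(): the state, without advancing time (a new reading comes with each control period).
- manip.get_image(name): name is "side" or "top" or "wrist"; returns a dict with "pixels" (400x640x3 uint8, blue, green, red), "depth" (400x640 float32, m along the optical axis (not along the pixel's ray), 0 where there is no reading), "intrinsics" (3x3 intrinsics, pixels), "k1" (the pictures are not rectified: a ray, as slopes to the right and down, at radius r is drawn at 1 + k1 r^2 times it, then the intrinsics apply), "rvec" (rotation vector, rad) and "tvec" (3), from world to camera coordinates, as OpenCV has them. Camera axes: x right, y down, z forward; pixel columns grow to the right and rows downward; lengths in m; the calibration is good to about 2 mm. A picture is of the moment at which its call begins.
- manip.sign_off(): hands the job in, once; it reports no verdict.
The state is a dict: "clock": time; "qpos": joint angles; "qd": joint speeds; "effort": joint torques, N m; "position": TCP position; "ee_rot": TCP orientation; "contact_force": force on the tool from outside, world axes, zero at the start; "moment": the same for the moment, N m; "width": finger opening in m.
Only numpy, scipy, OpenCV 4.12 (cv2) and the standard library are available. Lean on these libraries where they do the work, as an engineer would, in place of code of your own. Each camera call takes 0.05 s, during which the arm holds its last target. There are 200 camera calls.

## Working session

There is one attempt and no reset: what is moved stays moved. The work goes in short steps, Python scripts to look and compute and a shell command to move; the robot and the scene stay as the last step left them, time stands still between calls to the robot, and variables do not carry over. Pictures are saved under pics/ and viewed, about 8 in all and at most 12, crops included, and the job is handed in when it is done.

```bash
ls; mkdir -p pics
cat > h.py <<'E'
import numpy as np, cv2
from rig import manip
def grab(n):
    d=manip.get_image(n); R=cv2.Rodrigues(np.array(d["rvec"],float))[0]; d["R"]=R; d["t"]=np.array(d["tvec"],float).ravel(); d["K"]=np.array(d["intrinsics"],float); return d
def ray(d,uv):
    K=d["K"]; s=np.array([(uv[0]-K[0,2])/K[0,0],(uv[1]-K[1,2])/K[1,1]]); p=s.copy()
    for _ in range(20): p=s/(1+d["k1"]*(p@p))
    return np.array([p[0],p[1],1.])
def pt(d,uv,z=None):  # by depth, or on plane z
    r=ray(d,uv); c=-d["R"].T@d["t"]
    if z is None: 
        u,v=int(round(uv[0])),int(round(uv[1])); return c+d["R"].T@(r*d["depth"][v,u])
    w=d["R"].T@r; return c+w*(z-c[2])/w[2]
def cloud(d):
    H,W=d["depth"].shape; u,v=np.meshgrid(np.arange(W),np.arange(H)); K=d["K"]
    s=np.stack([(u-K[0,2])/K[0,0],(v-K[1,2])/K[1,1]],-1); p=s.copy()
    for _ in range(20): p=s/(1+d["k1"]*(p**2).sum(-1,keepdims=True))
    P=np.concatenate([p,np.ones((H,W,1))],-1)*d["depth"][...,None]
    return (P-d["t"])@d["R"]
E
python3 - <<'E'
from h import *
for n in("top","side"):
    d=grab(n); cv2.imwrite(f"pics/{n}0.png",d["pixels"]); np.savez(f"{n}0.npz",**d); print(n,-d["R"].T@d["t"],d["K"][0,0],d["k1"],d["R"][2])
print(manip.get_state())
E
```

```text
pics
top [ 0.36600629 -0.02424337  1.10324373] 499.8613972124051 -0.12433741926383725 [ 0.22229429  0.0207503  -0.97475878]
side [ 0.28970534 -0.61835275  0.55352883] 371.79074792648646 0.029148750119721033 [ 0.3857726   0.7733863  -0.50304387]
{'clock': 0.1, 'qpos': array([-1.43998188e+00,  2.76508338e-01,  1.50595584e+00,  3.35210425e-06,
        1.36071954e+00, -1.21011124e-01]), 'qd': array([ 0.00025387, -0.00125608, -0.00364346,  0.00048087, -0.00018865,
        0.00075491]), 'effort': array([ 8.55507133e-04, -4.17699552e+01, -2.46403939e+01, -2.24517312e-04,
        5.80238469e-03,  1.04669756e-06]), 'position': array([ 0.14319779, -0.55636362,  0.19885981]), 'ee_rot': array([-0.08823592, -0.70150715, -0.08936097,  0.70151034]), 'contact_force': array([-0.41951905, -0.11895704,  0.03269994]), 'moment': array([ 0.02757847, -0.02365337, -0.01522127]), 'width': 0.08521492830353361}
```

View pics/top0.png

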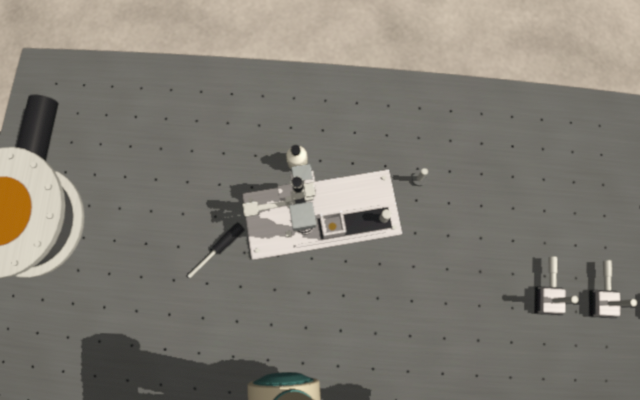

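View pics/side0.png

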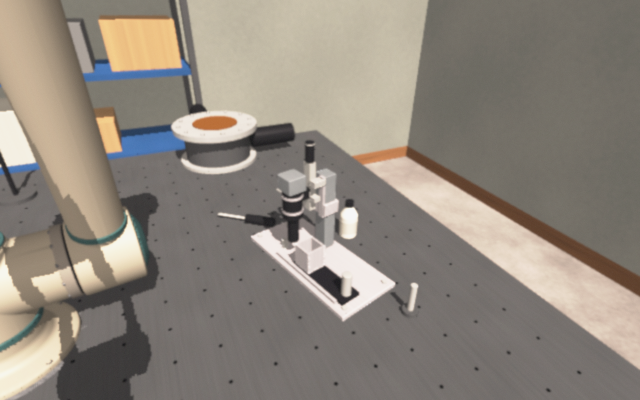

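Run:
```python
from h import *
d=dict(np.load("top0.npz")); d["k1"]=float(d["k1"])
im=d["pixels"]; c=cv2.resize(im[130:270,180:440],None,fx=3,fy=3,interpolation=cv2.INTER_CUBIC); cv2.imwrite("pics/topc.png",c)
for uv in [(388,171),(401,233),(252,258),(244,194)]: print("corner",uv,pt(d,uv,.012).round(4))
P=cloud(d)
for nm,uv in dict(knobtop=(298,183),pad=(281,190),cknob=(385,214),rim=(333,224),head=(302,216),bottle=(296,155),post=(424,171),col=(303,175)).items():
    u,v=uv; print(nm,P[v,u].round(4), P[v-3:v+4,u-3:u+4,2].max().round(4))
```

```text
corner (388, 171) [ 0.6852 -0.1575  0.012 ]
corner (401, 233) [ 0.5456 -0.1938  0.012 ]
corner (252, 258) [0.4632 0.1281 0.012 ]
corner (244, 194) [0.6044 0.1621 0.012 ]
knobtop [0.5735 0.027  0.2769] 0.2802
pad [0.5915 0.0681 0.1367] 0.1407
cknob [ 0.5736 -0.149   0.0706] 0.0776
rim [ 0.5505 -0.0421  0.0285] 0.0331
head [0.5279 0.0178 0.2174] 0.2213
bottle [0.6812 0.0486 0.0896] 0.1033
post [ 0.6746 -0.2281  0.0711] 0.0748
col [0.6077 0.0236 0.2048] 0.2776
```

View pics/topc.png

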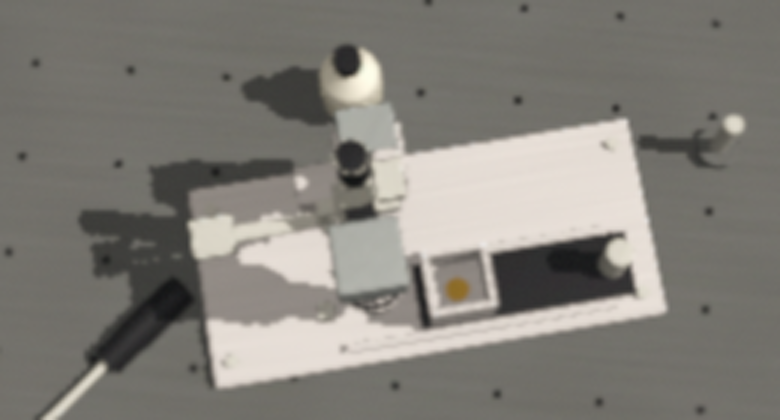

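Run:
```python
from h import *
from scipy.spatial.transform import Rotation as Ro
d=dict(np.load("top0.npz")); d["k1"]=float(d["k1"]); P=cloud(d)
f=lambda c:(180+c[0]/3,130+c[1]/3)
b=np.array
ys=b([-.2465,.969]); xs=b([.969,.2465])
def rep(nm,c,z=None):
    uv=f(c); p=pt(d,uv,z); u,v=int(round(uv[0])),int(round(uv[1])); print(nm,uv,p.round(4),"depth z med",np.median(P[v-1:v+2,u-1:u+2,2]).round(4)); return p
k=rep("knobtop",(351,153),.28); p=rep("pad",(212,238)); c=rep("cknob",(618,250)); r=rep("rimC",(460,283),.074);rep("plate",(540,270))
for nm,q in(("pad",p),("cknob",c),("rim",r)): 
    e=(q-k)[:2]; print(nm,"stand xy rel bar",(e@xs).round(4),(e@ys).round(4))
# refine by depth mask
m=(P[...,2]>.265)&(P[...,2]<.29)&(np.hypot(P[...,0]-k[0],P[...,1]-k[1])<.04); print("knob",P[m].mean(0),m.sum(),P[m][:,2].max())
m=(np.abs(P[...,2]-p[2])<.012)&(np.hypot(P[...,0]-p[0],P[...,1]-p[1])<.022); print("padm",np.median(P[m],0),m.sum())
m=(P[...,2]>.06)&(np.hypot(P[...,0]-c[0],P[...,1]-c[1])<.025); print("ck",np.median(P[m],0),m.sum(),np.percentile(P[m][:,2],[10,50,90]))
s=manip.get_state(); w=s["ee_rot"]; T=Ro.from_quat([w[1],w[2],w[3],w[0]]).as_matrix(); print(T.round(4)); 
for nm,ax in(("jaw||ys",ys),("jaw||xs",xs)):
    y=b([*ax,0]); 
    for sg in(1,-1):
        yy=sg*y; x=b([0,0,-1.]); G=np.stack([x,yy,np.cross(x,yy)],1); print(nm,sg,Ro.from_matrix(T.T@G).as_rotvec())
print("delta tool cm to above knob (k.z+.04 TCP)",T.T@(b([k[0],k[1],.33])-s["position"])*100)
```

```text
knobtop (297.0, 181.0) [0.576  0.0288 0.28  ] depth z med 0.2775
pad (250.66666666666669, 209.33333333333331) [0.55   0.1261 0.1228] depth z med 0.1249
cknob (386.0, 213.33333333333331) [ 0.5754 -0.1511  0.0695] depth z med 0.0724
rimC (333.33333333333337, 224.33333333333331) [ 0.542  -0.0421  0.074 ] depth z med 0.0284
plate (360.0, 220.0) [ 0.5651 -0.1005  0.0238] depth z med 0.0238
pad stand xy rel bar -0.0012 0.1007
cknob stand xy rel bar -0.045 -0.1742
rim stand xy rel bar -0.0504 -0.0603
knob [0.57508756 0.02966387 0.27642206] 125 0.2801692670696516
padm [0.55170626 0.12528419 0.12472677] 209
ck [ 0.57289247 -0.15081549  0.07218891] 74 [0.06920465 0.07218891 0.07454346]
[[-2.000e-04  2.492e-01 -9.685e-01]
 [ 1.600e-03 -9.685e-01 -2.492e-01]
 [-1.000e+00 -1.600e-03 -2.000e-04]]
jaw||ys 1 [-3.13886914e+00 -2.47860364e-03 -3.03168493e-04]
jaw||ys -1 [ 0.00272252 -0.00019317  0.0015793 ]
jaw||xs 1 [-1.56807344e+00 -1.39157409e-03  1.08825563e-03]
jaw||xs -1 [1.57351849e+00 1.08906548e-03 1.39260966e-03]
delta tool cm to above knob (k.z+.04 TCP) [-13.03050762 -45.9087711  -56.50267288]
```

```bash
Z='[0,0,0]'
python3 -m creep '{"delta_pos":[[-4,0,0],[-8,-1,-1],[-12,-3,-4],[-13,-6,-7],[-13,-9,-10],[-13,-12,-14],[-13,-15,-18],[-13,-18,-22],[-13,-20,-25],[-13,-22,-28]],"dr":[[0,0,0],[0,0,0],[0,0,0],[0,0,0],[0,0,0],[0,0,0],[0,0,0],[0,0,0],[0,0,0],[0,0,0]]}' 1
python3 -m creep '{"delta_pos":[[0,-3,-4],[0,-6,-8],[0,-9,-12],[0,-12,-15],[0,-15,-18],[0,-18,-21.5],[0,-21,-25],[0,-23,-27.5],[0,-23.9,-28.5],[0,-23.9,-28.5]],"dr":[[0,0,0],[0,0,0],[0,0,0],[0,0,0],[0,0,0],[0,0,0],[0,0,0],[0,0,0],[0,0,0],[0,0,0]]}'
python3 - <<'E'
from h import *
d=grab("wrist"); cv2.imwrite("pics/w1.png",d["pixels"]); np.savez("w1.npz",**d); P=cloud(d)
m=(P[...,2]>.262)&(P[...,2]<.29)&(np.hypot(P[...,0]-.576,P[...,1]-.029)<.03); q=P[m]; print(m.sum(),(q.min(0)+q.max(0))/2,np.median(q,0),q[:,2].max())
m=(abs(P[...,2]-.2205)<.006); print("body top z",np.median(P[m],0),m.sum()); print(manip.get_state()["position"])
E
```

```text
clock: 1.1
position: [0.3603, -0.2722, 0.3294]
ee_rot: [-0.089, -0.701, -0.089, 0.702]
contact_force: [-0.4, -0.1, -0.2]
width: 0.0855
clock: 2.1
position: [0.5764, 0.0295, 0.3286]
ee_rot: [-0.09, -0.701, -0.09, 0.702]
contact_force: [-0.5, -1.0, -0.5]
width: 0.0853
558 [0.57716002 0.03000268 0.2707198 ] [0.57931232 0.03051053 0.27736137] 0.2794152772270861
body top z [0.53259741 0.01873948 0.21768704] 1545
[0.57566226 0.02821227 0.3289213 ]
```

View pics/w1.png

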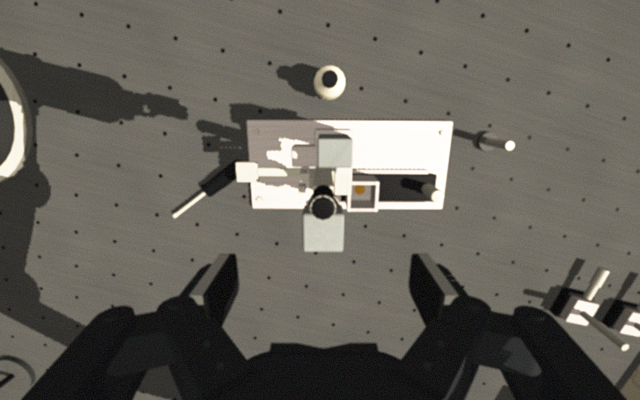

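```bash
python3 -m creep '{"delta_pos":[[1,-0.1,-0.1],[2,-0.1,-0.1],[3,-0.1,-0.1],[4,-0.1,-0.1],[5,-0.1,-0.1],[6,-0.1,-0.1],[7,-0.1,-0.1],[8,-0.1,-0.1],[8.6,-0.1,-0.1],[8.6,-0.1,-0.1]],"dr":[[0,0,0],[0,0,0],[0,0,0],[0,0,0],[0,0,0],[0,0,0],[0,0,0],[0,0,0],[0,0,0],[0,0,0]]}'
python3 - <<'E'
from h import *
d=dict(np.load("side0.npz")); d["k1"]=float(d["k1"])
X=np.array([.5315,.0184]); c=-d["R"].T@d["t"]
K=d["K"]
def proj(p):
    q=d["R"]@p+d["t"]; s=q[:2]/q[2]; s=s*(1+d["k1"]*(s@s)); return s*[K[0,0],K[1,1]]+K[:2,2]
for z in(.028,.04,.05,.06,.07,.08): print(z,proj(np.array([*X,z])).round(1))
print("knobtop",proj(np.array([.577,.03,.28])))
cv2.imwrite("pics/sc.png",cv2.resize(d["pixels"][130:310,230:410],None,fx=3.3,fy=3.3,interpolation=cv2.INTER_CUBIC))
E
```

```text
clock: 3.15
position: [0.5763, 0.0297, 0.2424]
ee_rot: [-0.089, -0.701, -0.089, 0.702]
contact_force: [-0.2, 0.0, -0.2]
width: 0.0853
0.028 [293.3 249.3]
0.04 [293.2 245. ]
0.05 [293.1 241.5]
0.06 [293.  237.9]
0.07 [292.9 234.2]
0.08 [292.8 230.5]
knobtop [309.2581704  140.46726688]
```

View pics/sc.png

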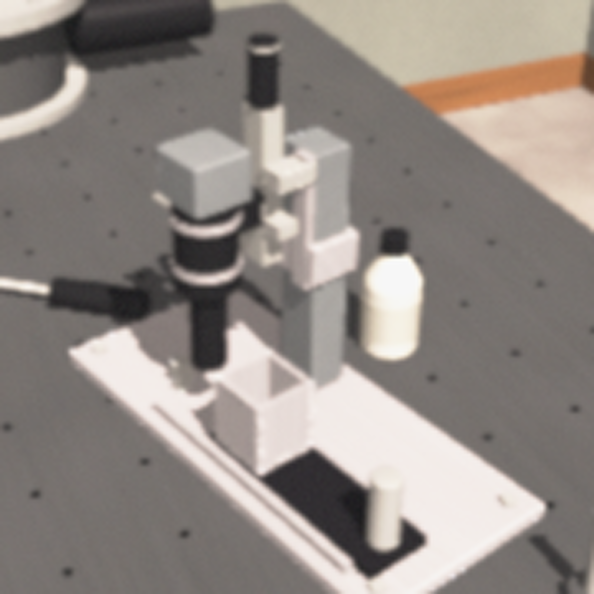

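```bash
python3 -m creep '{"delta_pos":[[0,0,0],[0,0,0],[0,0,0],[0,0,0],[0,0,0],[0,0,0],[0,0,0],[0,0,0],[0,0,0],[0,0,0]],"dr":[[0,0,0],[0,0,0],[0,0,0],[0,0,0],[0,0,0],[0,0,0],[0,0,0],[0,0,0],[0,0,0],[0,0,0]]}' -1 40
python3 -m creep '{"delta_pos":[[0,0,0],[-0.1,0,0],[-0.2,0,0],[-0.3,0,0],[-0.4,0,0]],"dr":[[0,0,0],[0,0,0],[0,0,0],[0,0,0],[0,0,0]]}'
```

```text
clock: 4.15
position: [0.5774, 0.0295, 0.2452]
ee_rot: [0.089, 0.702, 0.088, -0.701]
contact_force: [0.8, 1.0, 6.3]
width: 0.0
clock: 4.65
position: [0.5766, 0.0296, 0.2473]
ee_rot: [-0.089, -0.701, -0.089, 0.702]
contact_force: [-0.5, -0.1, -0.2]
width: 0.0
```

Run:
```python
from h import *
d=grab("side"); a=d["pixels"][90:270,220:420]; w=grab("wrist")["pixels"]; np.savez("side1.npz",**d)
cv2.imwrite("pics/sw.png",np.vstack([cv2.resize(a,(400,360),interpolation=cv2.INTER_CUBIC),cv2.resize(w,(400,240))]))
print(manip.get_state()["position"])
```

```text
[0.5768217  0.0295642  0.24746091]
```

View pics/sw.png

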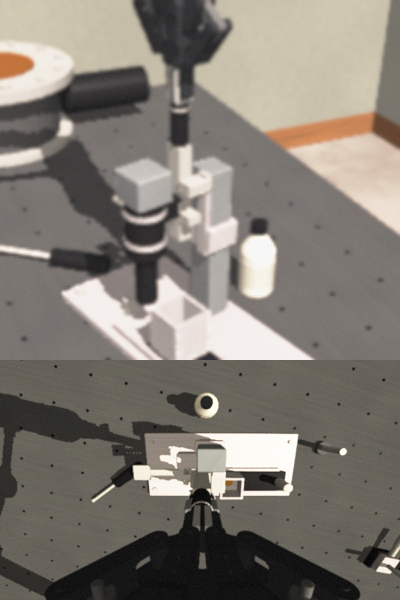

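Run:
```python
from h import *
d=dict(np.load("side1.npz")); d["k1"]=float(d["k1"]); P=cloud(d)
for v in range(100,168,4): print(v,P[v,309].round(3),d["pixels"][v,309], end=" | " if v%8 else "\n")
w=grab("wrist"); np.savez("w2.npz",**w); t=grab("top"); Q=cloud(w); print()
for v in range(200,280,6): print(v,Q[v,323].round(3), end=" | " if v%4 else "\n")
A=cv2.resize(w["pixels"][190:300,230:420],None,fx=2.6,fy=2.6,interpolation=cv2.INTER_CUBIC); B=cv2.resize(d["pixels"][95:175,270:350],None,fx=3.5,fy=3.5,interpolation=cv2.INTER_CUBIC); B=cv2.resize(B,(286,286)); cv2.imwrite("pics/z.png",np.hstack([A,B]))
```

```text
100 [0.568 0.01  0.367] [63 62 63] | 104 [0.568 0.011 0.36 ] [64 63 64]
108 [0.568 0.009 0.353] [65 63 64] | 112 [0.569 0.012 0.344] [62 61 62]
116 [0.57  0.015 0.335] [55 53 53] | 120 [0.57  0.016 0.327] [60 58 59]
124 [0.571 0.017 0.319] [75 78 80] | 128 [0.573 0.021 0.31 ] [110 114 119]
132 [0.572 0.021 0.301] [115 119 125] | 136 [0.573 0.022 0.293] [157 165 173]
140 [0.572 0.021 0.285] [167 175 184] | 144 [0.573 0.022 0.276] [131 139 147]
148 [0.573 0.023 0.267] [47 45 47] | 152 [0.573 0.023 0.258] [47 44 47]
156 [0.573 0.021 0.25 ] [49 45 49] | 160 [0.573 0.022 0.241] [45 44 45]
164 [0.572 0.02  0.233] [185 197 210] | 
200 [0.585 0.032 0.197]
206 [0.585 0.031 0.213] | 212 [0.586 0.032 0.228]
218 [0.587 0.032 0.243] | 224 [0.587 0.032 0.254]
230 [0.587 0.032 0.264] | 236 [0.587 0.032 0.273]
242 [0.589 0.032 0.285] | 248 [0.588 0.032 0.29 ]
254 [0.588 0.032 0.297] | 260 [0.589 0.032 0.304]
266 [0.588 0.032 0.309] | 272 [0.588 0.032 0.313]
278 [0.588 0.032 0.317] |
```

View pics/z.png

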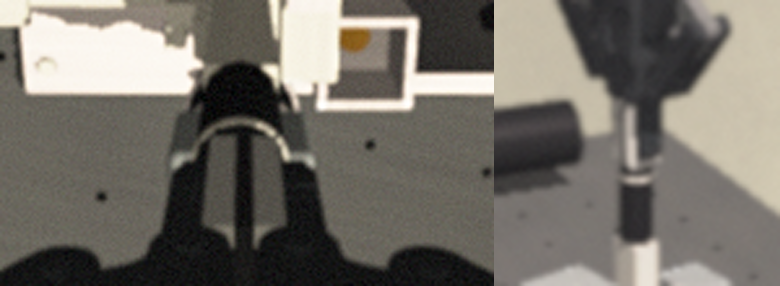

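Run:
```python
from h import *
print(manip.grasp_offset,[a for a in dir(manip) if a[0]!='_'],manip.get_state()["width"],manip.get_state()["position"])
def ld(f):
    d=dict(np.load(f)); d["k1"]=float(d["k1"]); return d,cloud(d)
d,P=ld("w1.npz"); print("cam",(-d["R"].T@d["t"]).round(3),d["R"][2].round(2))
for uv in[(228,262),(234,262),(236,275),(414,262),(420,265),(215,300)]: print(uv,P[uv[1],uv[0]].round(4))
d,P=ld("w2.npz"); print("cam",(-d["R"].T@d["t"]).round(3))
for cx,cy in[(180,120),(185,140),(180,160),(300,140),(305,160),(220,180),(240,180),(265,180),(240,130),(240,118),(240,90)]:
    u,v=int(230+cx/2.6),int(190+cy/2.6); print((cx,cy),P[v,u].round(4))
```

```text
0.0187 ['MotionError', 'get_image', 'get_state', 'grasp_offset', 'sign_off'] 0.00010512656050156437 [0.57675997 0.02959494 0.24743889]
cam [0.65  0.048 0.503] [-0.28 -0.07 -0.96]
(228, 262) [0.5764 0.0734 0.3848]
(234, 262) [0.5724 0.0723 0.3771]
(236, 275) [0.5655 0.0702 0.377 ]
(414, 262) [ 0.5952 -0.0104  0.3792]
(420, 265) [ 0.5981 -0.0096  0.3875]
(215, 300) [0.5706 0.0716 0.4046]
cam [0.65  0.048 0.422]
(180, 120) [0.5482 0.0429 0.1927]
(185, 140) [0.5494 0.0403 0.2078]
(180, 160) [0.5465 0.0406 0.2165]
(300, 140) [0.5575 0.0061 0.2062]
(305, 160) [0.5562 0.005  0.2174]
(220, 180) [0.5875 0.0362 0.3025]
(240, 180) [0.5885 0.0327 0.3026]
(265, 180) [0.5889 0.0286 0.3015]
(240, 130) [0.5865 0.0323 0.2773]
(240, 118) [0.5877 0.0326 0.2736]
(240, 90) [0.5869 0.0325 0.2548]
```

```bash
python3 -m creep '{"delta_pos":[[-1,0,0],[-2,0,0],[-2,0,0],[-2,0,0],[-2,0,0],[-2,0,0],[-2,0,0]],"dr":[[0,0,0],[0,0,0],[0,0,0],[0,0,0],[0,0,0],[0,0,0],[0,0,0]]}' 1
python3 -m creep '{"delta_pos":[[0.8,0,0],[1.6,0,0],[2.4,0,0],[3.2,0,0],[4,0,0],[4.8,0,0],[5.4,0,0],[5.4,0,0]],"dr":[[0,0,0],[0,0,0],[0,0,0],[0,0,0],[0,0,0],[0,0,0],[0,0,0],[0,0,0]]}'
python3 -m creep '{"delta_pos":[[0,0,0],[0,0,0],[0,0,0],[0,0,0],[0,0,0],[0,0,0],[0,0,0],[0,0,0],[0,0,0]],"dr":[[0,0,0],[0,0,0],[0,0,0],[0,0,0],[0,0,0],[0,0,0],[0,0,0],[0,0,0],[0,0,0]]}' -1 40
```

```text
clock: 5.55
position: [0.5766, 0.0296, 0.2673]
ee_rot: [-0.089, -0.701, -0.089, 0.702]
contact_force: [0.9, 0.4, -0.4]
width: 0.0855
clock: 6.35
position: [0.5762, 0.0297, 0.2124]
ee_rot: [-0.089, -0.701, -0.089, 0.702]
contact_force: [0.3, 0.9, 0.0]
width: 0.0854
clock: 7.25
position: [0.5767, 0.0305, 0.214]
ee_rot: [0.088, 0.702, 0.089, -0.701]
contact_force: [-2.4, 4.6, 3.7]
width: 0.019
```

```bash
python3 -m creep '{"delta_pos":[[-0.1,0,0],[-0.2,0,0],[-0.3,0,0],[-0.4,0,0],[-0.5,0,0]],"dr":[[0,0,0],[0,0,0],[0,0,0],[0,0,0],[0,0,0]]}'
python3 -m creep '{"delta_pos":[[-0.1,0,0],[-0.2,0,0],[-0.3,0,0],[-0.4,0,0],[-0.5,0,0]],"dr":[[0,0,0],[0,0,0],[0,0,0],[0,0,0],[0,0,0]]}'
python3 -m creep '{"delta_pos":[[-0.1,0,0],[-0.2,0,0],[-0.3,0,0],[-0.4,0,0],[-0.5,0,0]],"dr":[[0,0,0],[0,0,0],[0,0,0],[0,0,0],[0,0,0]]}'
```

```text
clock: 7.75
position: [0.5765, 0.0305, 0.2155]
ee_rot: [-0.088, -0.701, -0.09, 0.702]
contact_force: [2.2, 5.4, -9.9]
width: 0.0183
clock: 8.25
position: [0.5765, 0.0305, 0.2201]
ee_rot: [-0.088, -0.7, -0.09, 0.703]
contact_force: [1.8, 5.1, -10.3]
width: 0.0189
clock: 8.75
position: [0.5765, 0.0305, 0.2257]
ee_rot: [-0.088, -0.7, -0.09, 0.703]
contact_force: [1.8, 4.6, -7.2]
width: 0.0187
```

```bash
python3 -m creep '{"delta_pos":[[-0.1,-0.05,0],[-0.2,-0.08,0],[-0.3,-0.08,0],[-0.4,-0.08,0]],"dr":[[0,0,0],[0,0,0],[0,0,0],[0,0,0]]}'
python3 -m creep '{"delta_pos":[[-0.1,0,0],[-0.2,0,0],[-0.3,0,0]],"dr":[[0,0,0],[0,0,0],[0,0,0]]}'
python3 -m creep '{"delta_pos":[[-0.1,0,0],[-0.2,0,0]],"dr":[[0,0,0],[0,0,0]]}'
python3 -m creep '{"delta_pos":[[-0.1,0,0],[-0.2,0,0]],"dr":[[0,0,0],[0,0,0]]}'
```

```text
clock: 9.15
position: [0.5766, 0.0304, 0.2315]
ee_rot: [-0.089, -0.701, -0.089, 0.702]
contact_force: [2.8, 3.9, -10.9]
width: 0.0191
clock: 9.45
position: [0.5767, 0.0304, 0.2359]
ee_rot: [0.089, 0.702, 0.089, -0.701]
contact_force: [3.1, 4.4, -9.0]
width: 0.0192
clock: 9.65
position: [0.5767, 0.0304, 0.2383]
ee_rot: [0.089, 0.702, 0.089, -0.701]
contact_force: [1.6, 3.9, -5.8]
width: 0.0188
clock: 9.85
position: [0.5767, 0.0304, 0.2402]
ee_rot: [0.089, 0.702, 0.089, -0.701]
contact_force: [1.7, 4.5, -5.9]
width: 0.0186
```

```bash
cat > ok.sh <<'E'
#!/bin/bash
# stop the chain if |Fz| > limit
o=$(cat); echo "$o" | grep -E "clock|position|force|width" | tr '\n' ' '; echo
f=$(echo "$o" | sed -n 's/.*contact_force: .*, \(-\?[0-9.]*\)\].*/\1/p'); awk -v f="$f" -v l="$1" 'BEGIN{exit !(f>-l && f<l)}'
E
chmod +x ok.sh
python3 -m creep '{"delta_pos":[[-0.1,0,0],[-0.15,0,0]],"dr":[[0,0,0],[0,0,0]]}' | ./ok.sh 14.5 &&
python3 -m creep '{"delta_pos":[[-0.1,0,0],[-0.15,0,0]],"dr":[[0,0,0],[0,0,0]]}' | ./ok.sh 14.5 &&
python3 -m creep '{"delta_pos":[[-0.1,0,0],[-0.15,0,0]],"dr":[[0,0,0],[0,0,0]]}' | ./ok.sh 14.5 &&
python3 -m creep '{"delta_pos":[[-0.1,0,0],[-0.15,0,0]],"dr":[[0,0,0],[0,0,0]]}' | ./ok.sh 14.5 &&
python3 -m creep '{"delta_pos":[[-0.1,0,0],[-0.15,0,0]],"dr":[[0,0,0],[0,0,0]]}' | ./ok.sh 14.5 &&
python3 -m creep '{"delta_pos":[[-0.1,0,0],[-0.15,0,0]],"dr":[[0,0,0],[0,0,0]]}' | ./ok.sh 14.5 ; echo done
```

```text
clock: 10.05 position: [0.5766, 0.0304, 0.241] contact_force: [3.4, 4.0, -9.2] width: 0.0188 
clock: 10.25 position: [0.5766, 0.0304, 0.2411] contact_force: [3.7, 5.0, -15.5] width: 0.0186 
done
```

```bash
python3 -m creep '{"delta_pos":[[0.1,0,0],[0.2,0,0],[0.3,0,0]],"dr":[[0,0,0],[0,0,0],[0,0,0]]}' | ./ok.sh 14.5
python3 -m creep '{"delta_pos":[[0.1,0,0],[0.1,0,0]],"dr":[[0,0,0],[0,0,0]]}' | ./ok.sh 14.5
python3 - <<'E'
from h import *
d=grab("side"); np.savez("side2.npz",**d); 
a=dict(np.load("side0.npz"))["pixels"][130:310,230:410]; b=d["pixels"][130:310,230:410]
cv2.imwrite("pics/s2.png",cv2.resize(np.hstack([a,b]),(800,400),interpolation=cv2.INTER_CUBIC))
E
```

```text
clock: 10.55 position: [0.5767, 0.0304, 0.2402] contact_force: [1.4, 4.3, -3.6] width: 0.0189 
clock: 10.75 position: [0.5767, 0.0304, 0.2389] contact_force: [1.6, 3.7, -4.1] width: 0.0188
```

View pics/s2.png

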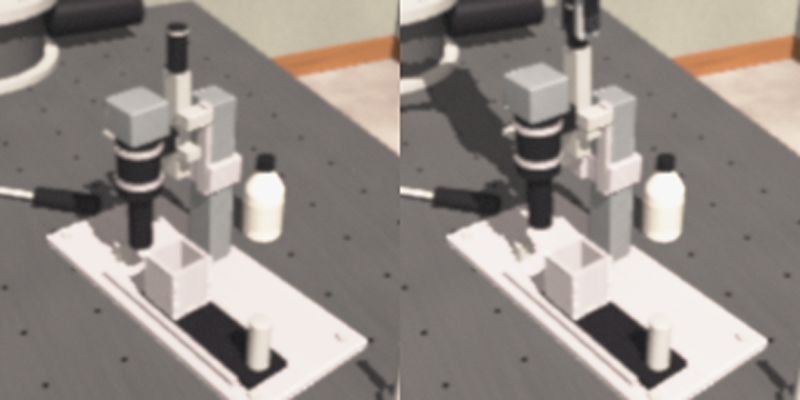

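```bash
python3 -m creep '{"delta_pos":[[0.05,0,0],[0.1,0,0],[0.1,0,0]],"dr":[[0,0,0],[0,0,0],[0,0,0]]}' | ./ok.sh 14.5
python3 -m creep '{"delta_pos":[[0.05,0,0],[0.1,0,0],[0.1,0,0]],"dr":[[0,0,0],[0,0,0],[0,0,0]]}' | ./ok.sh 14.5
```

```text
clock: 11.1 position: [0.5767, 0.0304, 0.2382] contact_force: [0.8, 4.3, -0.3] width: 0.0186 
clock: 11.4 position: [0.5768, 0.0304, 0.238] contact_force: [-0.4, 4.6, 5.0] width: 0.0191
```

```bash
python3 -m creep '{"delta_pos":[[-0.05,0,0],[-0.05,0,0],[-0.05,0,0],[-0.05,0,0],[-1,0,0],[-2.5,0,0],[-4.5,0,0],[-7,0,0],[-7,0,0]],"dr":[[0,0,0],[0,0,0],[0,0,0],[0,0,0],[0,0,0],[0,0,0],[0,0,0],[0,0,0],[0,0,0]]}' 0.4
python3 -m creep '{"delta_pos":[[0,3,0.8],[0,7,2],[0,11,3],[0,14.5,4],[2,17.4,4.7],[6,17.4,4.7],[10,17.4,4.7],[14,17.4,4.7],[16,17.4,4.7],[16,17.4,4.7]],"dr":[[0,0,0],[0,0,0],[0,0,0],[0,0,0],[0,0,0],[0,0,0],[0,0,0],[0,0,0],[0,0,0],[0,0,0]]}' 0
python3 - <<'E'
from h import *
d=grab("wrist"); np.savez("w3.npz",**d); P=cloud(d); s=manip.get_state()["position"]; print(s)
m=(P[...,2]>.062)&(P[...,2]<.085)&(np.hypot(P[...,0]-.5744,P[...,1]+.1504)<.022); q=P[m]; print(m.sum(),(q.min(0)+q.max(0))/2,np.median(q,0),np.percentile(q[:,2],[5,50,95]))
print("ys,xs offset mm", [((q.mean(0)-s)[:2]@np.array(a)*1e3).round(1) for a in([-.2465,.969],[.969,.2465])])
t=grab("top");T=cloud(t); m=(np.hypot(T[...,0]-.577,T[...,1]-.03)<.03)&(T[...,2]>.27); print("knob top",T[m].mean(0),m.sum(),np.percentile(T[m][:,2],90))
cv2.imwrite("pics/w3.png",d["pixels"])
E
```

```text
clock: 12.3
position: [0.5786, 0.0301, 0.3109]
ee_rot: [0.089, 0.704, 0.088, -0.699]
contact_force: [0.9, 0.7, 0.4]
width: 0.0597
clock: 13.3
position: [0.5714, -0.1489, 0.1425]
ee_rot: [-0.087, -0.699, -0.09, 0.704]
contact_force: [-1.0, 0.7, -1.4]
width: 0.0424
[ 0.57325181 -0.14951074  0.14501727]
429 [ 0.57537459 -0.15108862  0.06830431] [ 0.57676208 -0.15068407  0.07245058] [0.06614264 0.07245058 0.07375027]
ys,xs offset mm [np.float64(-2.0), np.float64(2.8)]
knob top [0.57378    0.02928418 0.29612263] 161 0.3026102690519679
```

View pics/w3.png

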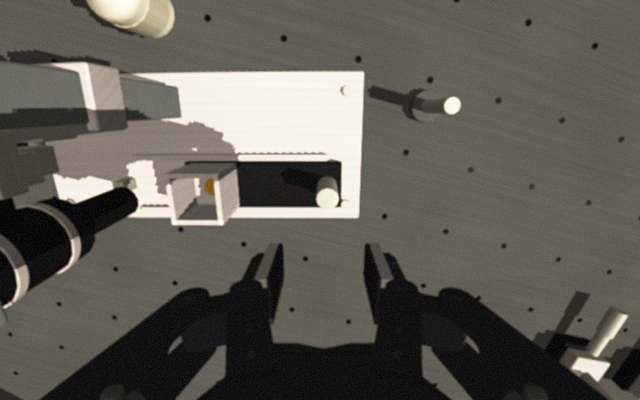

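```bash
python3 -m creep '{"delta_pos":[[3,0.1,-0.1],[6,0.15,-0.1],[8,0.15,-0.1],[9.5,0.15,-0.1],[11,0.15,-0.1],[12,0.15,-0.1],[13,0.15,-0.1],[13,0.15,-0.1]],"dr":[[0,0,0],[0,0,0],[0,0,0],[0,0,0],[0,0,0],[0,0,0],[0,0,0],[0,0,0]]}' | ./ok.sh 5 &&
python3 -m creep '{"delta_pos":[[0,0,0],[0,0,0],[0,0,0],[0,0,0],[0,0,0],[0,0,0]],"dr":[[0,0,0],[0,0,0],[0,0,0],[0,0,0],[0,0,0],[0,0,0]]}' -1 30
```

```text
clock: 14.2 position: [0.5756, -0.151, 0.0162] contact_force: [-0.6, -0.3, 0.0] width: 0.0429 
clock: 14.8
position: [0.5764, -0.1512, 0.0175]
ee_rot: [0.089, 0.702, 0.089, -0.701]
contact_force: [-0.4, -0.0, 5.8]
width: 0.0188
```

```bash
cat > ok2.sh <<'E'
#!/bin/bash
# stop the chain if force against the carrier motion (-F.ys) > limit
o=$(cat); echo "$o" | grep -E "clock|position|force|width" | tr '\n' ' '
echo "$o" | sed -n 's/.*contact_force: \[\(.*\)\]/\1/p' | awk -F, -v l="$1" '{f=-(-.2465*$1+.969*$2); print " resist",f; exit !(f<l)}'
E
chmod +x ok2.sh
python3 -m creep '{"delta_pos":[[-0.1,-0.1,0],[-0.1,-0.3,0],[-0.1,-0.6,0],[-0.1,-1,0],[-0.1,-1.4,0],[-0.1,-1.8,0],[-0.1,-2.2,0],[-0.1,-2.6,0],[-0.1,-3,0],[-0.1,-3.4,0]],"dr":[[0,0,0],[0,0,0],[0,0,0],[0,0,0],[0,0,0],[0,0,0],[0,0,0],[0,0,0],[0,0,0],[0,0,0]]}' | ./ok2.sh 8 &&
python3 -m creep '{"delta_pos":[[0,-0.3,0],[0,-0.6,0],[0,-0.9,0],[0,-1.2,0],[0,-1.5,0],[0,-1.7,0],[0,-1.9,0]],"dr":[[0,0,0],[0,0,0],[0,0,0],[0,0,0],[0,0,0],[0,0,0],[0,0,0]]}' | ./ok2.sh 8 &&
python3 -m creep '{"delta_pos":[[0,-0.1,0],[0,-0.2,0],[0,-0.3,0]],"dr":[[0,0,0],[0,0,0],[0,0,0]]}' | ./ok2.sh 8 &&
python3 -m creep '{"delta_pos":[[0,-0.1,0],[0,-0.2,0],[0,-0.3,0]],"dr":[[0,0,0],[0,0,0],[0,0,0]]}' | ./ok2.sh 8 &&
python3 -m creep '{"delta_pos":[[0,-0.1,0],[0,-0.2,0]],"dr":[[0,0,0],[0,0,0]]}' | ./ok2.sh 8 &&
python3 -m creep '{"delta_pos":[[0,-0.1,0],[0,-0.2,0]],"dr":[[0,0,0],[0,0,0]]}' | ./ok2.sh 8 &&
python3 -m creep '{"delta_pos":[[0,-0.1,0],[0,-0.2,0]],"dr":[[0,0,0],[0,0,0]]}' | ./ok2.sh 8; echo end
```

```text
clock: 15.8 position: [0.5678, -0.1178, 0.0176] contact_force: [5.4, -1.2, -3.4] width: 0.0189  resist 2.4939
clock: 16.5 position: [0.5631, -0.0994, 0.0176] contact_force: [5.0, -1.1, -3.4] width: 0.0185  resist 2.2984
clock: 16.8 position: [0.5623, -0.0965, 0.0176] contact_force: [5.0, 0.4, -2.8] width: 0.0189  resist 0.8449
clock: 17.1 position: [0.5616, -0.0936, 0.0176] contact_force: [5.3, -0.4, -2.4] width: 0.0189  resist 1.69405
clock: 17.3 position: [0.5612, -0.0921, 0.0176] contact_force: [5.5, -3.3, -3.2] width: 0.0187  resist 4.55345
clock: 17.5 position: [0.5613, -0.0922, 0.0177] contact_force: [5.4, -8.8, -4.9] width: 0.0187  resist 9.8583
end
```

```bash
python3 -m creep '{"delta_pos":[[0,0.1,0],[0,0.1,0],[0,0.1,0],[0,0.1,0],[-1,0.1,0],[-3,0.1,0],[-6,0.1,0],[-10,0.1,0],[-14,0.1,0],[-18,0.1,0]],"dr":[[0,0,0],[0,0,0],[0,0,0],[0,0,0],[0,0,0],[0,0,0],[0,0,0],[0,0,0],[0,0,0],[0,0,0]]}' 0
python3 -m creep '{"delta_pos":[[-4,0,0],[-8,0,0],[-12,0,0],[-13,-3,-1],[-13,-7,-2],[-13,-11,-3],[-13,-15,-4],[-13,-19,-4.5],[-13,-21.5,-4.5],[-13,-21.5,-4.5]],"dr":[[0,0,0],[0,0,0],[0,0,0],[0,0,0],[0,0,0],[0,0,0],[0,0,0],[0,0,0],[0,0,0],[0,0,0]]}' -1
python3 -m creep '{"delta_pos":[[2,0,0],[6,0,0],[10,0,0],[14,0,0],[16,0,0],[16,0,0]],"dr":[[0,0,0],[0,0,0],[0,0,0],[0,0,0],[0,0,0],[0,0,0]]}'
python3 - <<'E'
from h import *
d=grab("wrist"); np.savez("w4.npz",**d); P=cloud(d); s=manip.get_state()["position"]; print(s)
m=(abs(P[...,2]-.124)<.008)&(np.hypot(P[...,0]-.5523,P[...,1]-.1269)<.03); q=P[m]; print(m.sum(),q.mean(0),(q.min(0)+q.max(0))/2,np.percentile(q[:,2],[5,50,95]))
m=(abs(P[...,2]-.0)<.8)&(np.hypot(P[...,0]-s[0],P[...,1]-s[1])<.02)&(P[...,2]>.14); print("finger lowest",np.percentile(P[m][:,2],[1,5]) if m.any() else None)
t=grab("top");T=cloud(t); m=(np.hypot(T[...,0]-.577,T[...,1]-.03)<.03)&(T[...,2]>.27); print("knob top",np.percentile(T[m][:,2],90) if m.any() else None)
sd=grab("side")["pixels"][130:310,230:410]
cv2.imwrite("pics/w4.png",np.vstack([d["pixels"][0:300,60:560],cv2.resize(sd,(500,300)) if 0 else cv2.resize(sd,(500,300),interpolation=cv2.INTER_CUBIC)]))
E
```

```text
clock: 18.5
position: [0.5598, -0.0907, 0.2]
ee_rot: [0.089, 0.702, 0.089, -0.701]
contact_force: [0.9, -0.1, 0.3]
width: 0.0425
clock: 19.5
position: [0.5489, 0.1317, 0.3285]
ee_rot: [0.09, 0.701, 0.091, -0.701]
contact_force: [1.1, -0.3, 0.2]
width: -0.0001
clock: 20.1
position: [0.5478, 0.1271, 0.1647]
ee_rot: [-0.089, -0.699, -0.088, 0.704]
contact_force: [0.2, 1.1, 0.7]
width: -0.0002
[0.54960222 0.12745579 0.16694285]
1520 [0.55438191 0.12309927 0.12633348] [0.55274461 0.12044922 0.1245609 ] [0.12374017 0.12669852 0.12791944]
finger lowest [0.20480414 0.21391701]
knob top 0.30276070185801934
```

View pics/w4.png

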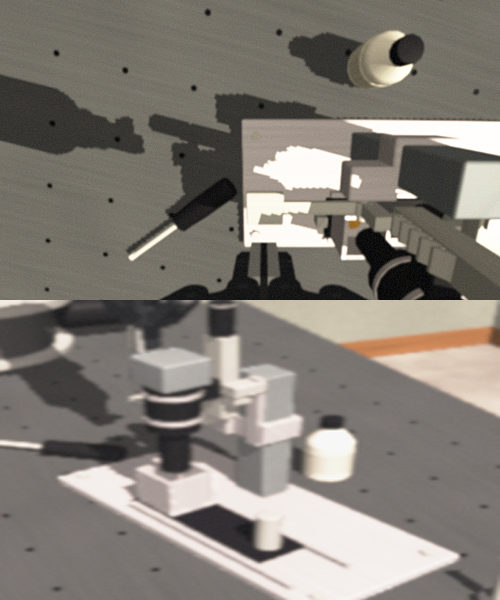

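Run:
```python
from h import *
d=dict(np.load("w4.npz")); d["k1"]=float(d["k1"]); P=cloud(d); s=manip.get_state()["position"]
xs=np.array([.969,.2465]);ys=np.array([-.2465,.969])
for uv in[(307,205),(344,205),(325.5,192),(325.5,217),(325.5,205)]:
    p=pt(d,uv,.1265); e=(p[:2]-s[:2]); print(uv,p.round(4),"dz",pt(d,uv)[2].round(4),"rel xs,ys",(e@xs).round(4),(e@ys).round(4))
# pad extents: z mask split by stand y
e=P[...,:2]-s[:2]; X=e@xs; Y=e@ys; m=(abs(P[...,2]-.126)<.005)&(abs(Y)<.04)&(abs(X)<.04)
for y0 in np.arange(-.03,.03,.004):
    k=m&(Y>=y0)&(Y<y0+.004); print(round(y0+.002,3),k.sum(),(X[k].min().round(4),X[k].max().round(4),np.median(P[k][:,2]).round(4)) if k.any() else"")
```

```text
(307, 205) [0.5526 0.1407 0.1265] dz 0.1271 rel xs,ys 0.004 0.0121
(344, 205) [0.5596 0.1135 0.1265] dz 0.1247 rel xs,ys 0.0041 -0.016
(325.5, 192) [0.566  0.1297 0.1265] dz 0.1236 rel xs,ys 0.0143 -0.0019
(325.5, 217) [0.5467 0.1246 0.1265] dz 0.1268 rel xs,ys -0.0056 -0.002
(325.5, 205) [0.5561 0.1271 0.1265] dz 0.1264 rel xs,ys 0.0041 -0.002
-0.028 70 (np.float64(-0.004), np.float64(0.006), np.float64(0.1243))
-0.024 68 (np.float64(-0.0042), np.float64(0.006), np.float64(0.1245))
-0.02 68 (np.float64(-0.0043), np.float64(0.0058), np.float64(0.1243))
-0.016 97 (np.float64(-0.0119), np.float64(0.0134), np.float64(0.1253))
-0.012 180 (np.float64(-0.0122), np.float64(0.0138), np.float64(0.127))
-0.008 192 (np.float64(-0.0122), np.float64(0.0136), np.float64(0.1269))
-0.004 170 (np.float64(-0.0123), np.float64(0.0137), np.float64(0.1269))
0.0 170 (np.float64(-0.0123), np.float64(0.014), np.float64(0.127))
0.004 187 (np.float64(-0.0124), np.float64(0.0138), np.float64(0.1269))
0.008 185 (np.float64(-0.0123), np.float64(0.014), np.float64(0.1269))
0.012 105 (np.float64(-0.0122), np.float64(0.0136), np.float64(0.1269))
0.016 0 
0.02 0 
0.024 0 
0.028 0
```

```bash
python3 -m creep '{"delta_pos":[[2,0.1,0],[4,0.1,-0.1],[5.5,0.1,-0.1],[6.2,0.1,-0.1],[6.2,0.1,-0.1],[6.2,0.1,-0.1]],"dr":[[0,0,0],[0,0,0],[0,0,0],[0,0,0],[0,0,0],[0,0,0]]}' | ./ok.sh 1.5 &&
python3 -m creep '{"delta_pos":[[0.2,0,0],[0.4,0,0],[0.4,0,0]],"dr":[[0,0,0],[0,0,0],[0,0,0]]}' | ./ok.sh 1.2 &&
python3 -m creep '{"delta_pos":[[0.1,0,0],[0.1,0,0]],"dr":[[0,0,0],[0,0,0]]}' | ./ok.sh 1.2 &&
python3 -m creep '{"delta_pos":[[0.1,0,0],[0.1,0,0]],"dr":[[0,0,0],[0,0,0]]}' | ./ok.sh 1.2 &&
python3 -m creep '{"delta_pos":[[0.1,0,0],[0.1,0,0]],"dr":[[0,0,0],[0,0,0]]}' | ./ok.sh 1.2 &&
python3 -m creep '{"delta_pos":[[0.1,0,0],[0.1,0,0]],"dr":[[0,0,0],[0,0,0]]}' | ./ok.sh 1.2 &&
python3 -m creep '{"delta_pos":[[0.1,0,0],[0.1,0,0]],"dr":[[0,0,0],[0,0,0]]}' | ./ok.sh 1.2 ; echo e
```

```text
clock: 20.85 position: [0.5527, 0.1277, 0.107] contact_force: [0.8, 0.8, 0.1] width: -0.0001 
clock: 21.15 position: [0.5516, 0.1277, 0.1017] contact_force: [0.2, -0.1, -0.4] width: 0.0001 
clock: 21.35 position: [0.5515, 0.1277, 0.1005] contact_force: [-0.7, -0.3, -0.5] width: 0.0001 
clock: 21.55 position: [0.5515, 0.1277, 0.0994] contact_force: [-0.3, 0.7, 0.0] width: -0.0001 
clock: 21.75 position: [0.5515, 0.1277, 0.0984] contact_force: [0.2, 0.6, 0.2] width: -0.0 
clock: 21.95 position: [0.5515, 0.1277, 0.0974] contact_force: [0.0, -0.3, -0.4] width: -0.0 
clock: 22.15 position: [0.5515, 0.1277, 0.0964] contact_force: [0.8, -0.4, -0.3] width: 0.0003 
e
```

```bash
python3 -m creep '{"delta_pos":[[0.1,0,0],[0.1,0,0]],"dr":[[0,0,0],[0,0,0]]}' | ./ok.sh 1.2 &&
python3 -m creep '{"delta_pos":[[0.1,0,0],[0.1,0,0]],"dr":[[0,0,0],[0,0,0]]}' | ./ok.sh 1.2 &&
python3 -m creep '{"delta_pos":[[0.1,0,0],[0.1,0,0]],"dr":[[0,0,0],[0,0,0]]}' | ./ok.sh 1.2 &&
python3 -m creep '{"delta_pos":[[0.1,0,0],[0.1,0,0]],"dr":[[0,0,0],[0,0,0]]}' | ./ok.sh 1.2 &&
python3 -m creep '{"delta_pos":[[0.1,0,0],[0.1,0,0]],"dr":[[0,0,0],[0,0,0]]}' | ./ok.sh 1.2 ; echo e
```

```text
clock: 22.35 position: [0.5515, 0.1277, 0.0954] contact_force: [0.5, 0.7, 0.2] width: -0.0001 
clock: 22.55 position: [0.5517, 0.1277, 0.0946] contact_force: [0.1, -0.2, 0.9] width: -0.0001 
clock: 22.75 position: [0.5517, 0.1277, 0.0939] contact_force: [-0.5, -0.1, 2.4] width: 0.0002 
e
```

```bash
python3 -m creep '{"delta_pos":[[0.3,0,0],[0.6,0,0],[0.9,0,0],[1.2,0,0],[1.4,0,0],[1.4,0,0],[1.4,0,0]],"dr":[[0,0,0],[0,0,0],[0,0,0],[0,0,0],[0,0,0],[0,0,0],[0,0,0]]}' | ./ok.sh 10
python3 - <<'E'
from h import *
t=grab("top");T=cloud(t); m=(np.hypot(T[...,0]-.577,T[...,1]-.03)<.02)&(T[...,2]>.215); print("knob top",np.percentile(T[m][:,2],[50,90]) if m.any() else None,m.sum()); print(manip.get_state()["position"])
E
```

```text
clock: 23.45 position: [0.5516, 0.1275, 0.0795] contact_force: [0.0, -1.8, 2.7] width: -0.0 
knob top [0.27107068 0.27427621] 190
[0.55165123 0.12753545 0.07960133]
```

```bash
python3 -m creep '{"delta_pos":[[0,0,0],[0,0,0],[0,0,0],[0,0,0],[0,0,0],[0,0,0],[0,0,0],[0,0,0],[0,0,0],[0,0,0]],"dr":[[0,0,0],[0,0,0],[0,0,0],[0,0,0],[0,0,0],[0,0,0],[0,0,0],[0,0,0],[0,0,0],[0,0,0]]}' | ./ok.sh 10
cat > k.py <<'E'
from h import *
for _ in range(2):
    t=grab("top");T=cloud(t); m=(np.hypot(T[...,0]-.577,T[...,1]-.03)<.02)&(T[...,2]>.21); print("knob top",np.percentile(T[m][:,2],[50,90,98]),m.sum())
E
python3 k.py
python3 -m creep '{"delta_pos":[[0,0,0],[0,0,0],[0,0,0],[0,0,0],[0,0,0],[0,0,0],[0,0,0],[0,0,0],[0,0,0],[0,0,0]],"dr":[[0,0,0],[0,0,0],[0,0,0],[0,0,0],[0,0,0],[0,0,0],[0,0,0],[0,0,0],[0,0,0],[0,0,0]]}' | ./ok.sh 10
python3 k.py
```

```text
clock: 24.5 position: [0.5516, 0.1277, 0.0796] contact_force: [-0.3, -1.6, 2.4] width: 0.0001 
knob top [0.24972764 0.2522944  0.25376034] 155
knob top [0.24973099 0.25250407 0.25363302] 153
clock: 25.6 position: [0.5516, 0.1277, 0.0796] contact_force: [0.1, -0.3, 2.5] width: 0.0002 
knob top [0.24993692 0.25309996 0.25400275] 156
knob top [0.2499699  0.25238582 0.25330909] 154
```

```bash
python3 -m creep '{"delta_pos":[[-0.3,0,0],[-0.6,0,0],[-0.9,0,0],[-1.2,0,0],[-1.6,0,0],[-2.5,0,0],[-5,0,0],[-9,0,0],[-12,0,0],[-12,0,0]],"dr":[[0,0,0],[0,0,0],[0,0,0],[0,0,0],[0,0,0],[0,0,0],[0,0,0],[0,0,0],[0,0,0],[0,0,0]]}' | ./ok.sh 10
python3 k.py
python3 - <<'E'
from h import *
a=grab("side")["pixels"][130:310,230:410]; b=grab("top")["pixels"][130:270,180:440]
t=grab("wrist"); P=cloud(t); m=(np.hypot(P[...,0]-.5523,P[...,1]-.1269)<.012)&(P[...,2]>.09)&(P[...,2]<.14); print("pad z",np.median(P[m][:,2]),m.sum())
cv2.imwrite("pics/end.png",np.vstack([cv2.resize(a,(360,360),interpolation=cv2.INTER_CUBIC),cv2.resize(b,(360,194))]))
E
```

```text
clock: 26.7 position: [0.5548, 0.1281, 0.2052] contact_force: [0.4, 0.2, 0.3] width: -0.0001 
knob top [0.2499829  0.2527086  0.25390963] 156
knob top [0.24959496 0.25261816 0.25341393] 155
pad z 0.115801334174812 525
```

View pics/end.png

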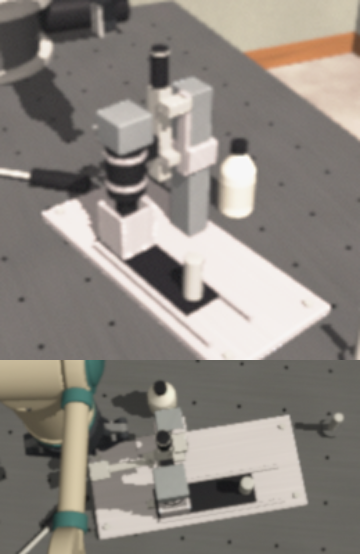

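```bash
python3 -c "from rig import manip; print(manip.sign_off())"
```

```text
the job is handed in; nothing more can be done
None
```

The job is done and handed in at about 27 s of the 67 s allowed; no verdict is reported.

- **Lift:** I raised the head by its knob to the top stop, reaching 15.5 N. I then lowered it about 3 mm onto the pawl, which held it on the last tooth. It rose about 24 mm in all, and the nose cleared the rim by roughly 6 mm in the side picture.
- **Carrier:** I slid it about 61 mm to its end stop, where resistance reached about 10 N. The last pictures show the well under the nose.
- **Release:** I pressed the pad about 15.5 mm with about 2.5 N and held it for roughly 2.5 s. The head sank about 50 mm and stopped with the nose in the well. The knob top stayed at z ≈ 0.252 m before and after I let go.

**Last checks:** the arm is clear of everything and the wrist force is near zero. The bottle and post stand where they were; the driver is partly hidden by the arm in the last top view, and I made no move near it. The released pad rests about 11 mm lower than at the start, which fits the pawl sitting part way on a tooth's slope.

**What disagreed:**
- **Fingertip height:** the real fingertips sit about 30 mm farther back (higher) than the reported TCP. Because of this, my first grasp closed on top of the knob and touched it with about 6 N. I corrected for the offset from then on.
- **Sideways load:** about 5 N of sideways force from slight off-centre gripping remained on the tool while lifting and sliding.

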